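# Fetch the tube carrier out of the deep cooler well with the T-bar picker

## Robot

A 6-joint arm with a two-finger parallel gripper is mounted at the origin on a cart in front of the work surface, level with it; the furniture and walls round the work are solid. World frame = base frame: x ahead of the robot, y to its left, z up, the work surface at z = 0. Lengths are in m, angles in rad, forces in N, time in s.
With the tool pointing down it reaches from about 0.225 to 0.875 m from the base axis. Payload 3.4 kg.
Tool frame: the origin (TCP) lies midway between the tips of the shut fingers; the grasp point (between the pads) lies 19 mm behind it (manip.grip_point_offset is the distance from the TCP to the grasp point, in m); x points along the fingers, y is the direction in which the jaws open and shut, and the axes are right-handed (so a half turn about x gives the same grasp; the last joint's range is limited). The gripper opens to 85 mm and grips with 20 to 120 N. Pads are 22 mm wide; open, the fingers measure 114 mm over their backs; the gripper's body (76 mm by 85 mm) begins 54 mm behind the grasp point. The pads swing forward as they close: fully open they stand 13 mm farther back than shut.
Start: joints at [-1.227, 0.276, 1.505, -0, 1.361, -0.121], TCP at [0.258, -0.514, 0.231] pointing down, gripper open.
Joint ranges: [-2.89, 2.89], [-0.75, 2.08], [0.22, 2.7], [-1.18, 4.32], [0.11, 2.71], [-2.7, 2.7]. Speed limits (rad/s): [2.57, 2.57, 3.14, 3.14, 3.14, 3.14].

## Interface

Orientations are given as a unit quaternion [w, x, y, z].
In Python, from rig import manip gives the robot as it stands.
- The arm moves only by the shell command python3 -m crank 'ROWS' [FORCE]. ROWS is a JSON object of lists of equal length, an entry for each row: "grip": the opening, from 0 (shut) to 1 (fully open); "slide": the shift along the world's x, y, z in cm, a list of three; "roll": the turn about the world's z in degrees. In form: {"grip": [grip, ...], "slide": [[dx, dy, dz], ...], "roll": [roll, ...]}. A call has 1 to 20 rows; each row is the pose to reach, as a shift and turn from the pose commanded when the call began; what a row does not reach only later rows make up. A row lasts 1/10 s, in which the tool goes at most 50 mm and 8.59 degrees, less where a joint would pass 70% of its speed; a pose out of reach is approached as far as the arm can. A call with a gripper value outside its range is refused whole. The fingers move at their own pace and stop on an object; FORCE is the grip in N (left out, the last holds). Time passes only in rows, so rows that repeat a pose let the fingers close. It gives the time, the measured TCP pose, the force and the opening at its end, in the units of the state.
- manip.get_state(): the state, without advancing time (a new reading comes with each control period).
- manip.get_image(name): name is "scene" or "side" or "wrist"; returns a dict with "frame" (400x640x3 uint8, red, green, blue), "K" (3x3 intrinsics, pixels), "R" (3x3) and "t" (3): a world point X has camera coordinates R X + t. Camera axes: x right, y down, z forward; pixel columns grow to the right and rows downward; lengths in m; the calibration is good to about 2 mm. A picture is of the moment at which its call begins. There is no depth.
- manip.sign_off(): hands the job in, once; it reports no verdict.
The state is a dict: "clock": time; "qpos": joint angles; "qd": joint speeds; "effort": joint torques, N m; "position": TCP position; "ee_rot": TCP orientation; "contact_force": force on the tool from outside, world axes, zero at the start; "moment": the same for the moment, N m; "width": finger opening in m.
Only numpy, scipy, OpenCV 4.12 (cv2) and the standard library are available. Lean on these libraries where they do the work, as an engineer would, in place of code of your own. Each camera call takes 0.05 s, during which the arm holds its last target. There are 200 camera calls.

## Task

Take the long T-bar picker from its stand, reach down the deep square well of the little cooler, feel the T-bar through the slot of the carrier's swivel plate, turn it a quarter turn anticlockwise and hook the carrier on it so that the bar seats in the cross-groove. Lift the carrier out on the picker and set it down gently, upright, in the shallow steel tray, then unhook the picker and put it back fully home in its stand. Never force the picker against the carrier (stay below about 20 N) and leave the bottle, the cup and the dish where they are.

Things in the scene. Friction and masses are not known exactly. Their poses are not given: they have to be found in the camera images.
- picker_grip (a point): centre of the black handle of the picker, a loose 165 mm steel T-key (0.12 kg) standing upright in its stand. The handle is 32 mm along this point's x, 12 mm thick along y (grip across this) and 50 mm tall. z points up; the rod hangs below, 5 mm thick in its last 46 mm
- picker_tip (a point): lowest point of the picker, on its axis, 140 mm below picker_grip, same axes. Here is the T-bar: square bar, 20 mm long along x, 5 mm wide (z 0 to 5 mm), alike after a half turn. The underside of a flange of 34 mm diameter is 60 mm above this point; under the flange a 14 mm long cone, 21 mm narrowing to 8 mm diameter
- stand_top (a point): centre of the upper rim of the picker's stand: an upright round sleeve, inside 26 mm, outside 36 mm, 107 mm over the worktop, on a fixed 66 mm square foot. The picker hangs in it with its flange resting on this rim (tip 60 mm below this point), at any yaw
- well_mouth (a point): centre of the mouth of the cooler's well, in the top of a fixed white box 76 x 76 x 135 mm. The bore is square, 42 x 42 mm, sides along x and y of this point. The carrier stands in it on a sprung floor 110 mm below the mouth; pressed from above, this gives way from about 1 N on by 1.4 mm per N, to a hard stop after 10 mm
- carrier_mid (a point): centre of the tube carrier: loose aluminium block, 38 mm cube, 0.12 to 0.2 kg, sides along x and y; its top is 19 mm above this point. In the top is a stiff swivel plate (slips at 0.08 N m), 6 mm thick, with a through slot 23 x 8 mm centred on the carrier. How the plate is turned is not reported: the slot lies anywhere up to 0.75 rad either way from the carrier's x axis
- med_bottle: brown pill bottle with white cap, 46 x 46 x 85 mm, bystander; origin at the centre of its underside
- sample_cup: white sample cup with red lid, 62 x 62 x 67 mm, bystander; origin at the centre of its underside
- petri: flat clear round dish, 59 x 59 x 12 mm, bystander; origin at the centre of its underside
- carrier_socket (a point): centre of the carrier's top face, same axes. The T-bar enters along the slot only; under the plate is a space 6 to 18 mm below this point where it turns, anticlockwise from above, from the slot to a stop 0.1 rad past a quarter turn. Pulled up there, it seats in a cross-groove 8 mm wide, 3 mm deep: tip 8 mm below this point. Unhook: down 5 mm, turn clockwise to a stop, back 0.1 rad, straight up
- tray_floor (a point): centre of the inner floor of a fixed shallow square steel tray on four short legs: tray 78 x 78 mm outside, 72 x 72 mm inside, its floor 43 mm over the worktop, its walls 17 mm high above the floor; sides along x and y, z up
Not all that is in view belongs to the job. Of the things shaped like the part that bears picker_grip, the bare steel one is meant.

How it is judged:
On the way:
1. the carrier hangs on the picker inside the well, raised at least 15 mm, with the T-bar seated in the cross-groove (distance of carrier_mid from where it was at the start of the episode above 0.015 m and horizontal distance between carrier_mid and well_mouth below 0.015 m and z of picker_tip in the frame of carrier_mid between 0.0095 and 0.0135 m and horizontal distance between picker_tip and carrier_mid below 0.008 m), for 0.1 s.
At the end, for the whole second after the job is handed in: The carrier stands upright (within 0.1 rad) on the floor of the tray, its centre within 26 mm of the tray's centre; the picker hangs fully home in its stand, flange on the rim (tip at least 57 mm below the rim and within 8 mm of its axis), upright within 0.1 rad (horizontal distance between carrier_mid and tray_floor below 0.026 m and z of carrier_mid in the frame of tray_floor between 0.016 and 0.022 m and angle between each of carrier_mid, picker_tip's own z axis and vertical below 0.1 rad and horizontal distance between picker_tip and stand_top below 0.008 m and z of picker_tip in the frame of stand_top below -0.057 m); the robot touches nothing.
It fails at once if the picker is forced against the carrier with more than 20 N (contact force between picker and carrier above 20 N).
It fails at once if the carrier is banged into the tray with more than 20 N (contact force between carrier and tray above 20 N).
It fails at once if the bottle, the cup or the dish is shifted by more than 30 mm (distance of any of med_bottle, sample_cup, petri from where it was at the start of the episode above 0.03 m).
It also fails if it takes over 72 s, if anything falls off the work surface, if the arm or the gripper's body presses on something with over 40 N, if the wrist force passes 120 N, or if a joint passes its speed limit or range.

## Working session

There is one attempt and no reset: what is moved stays moved. The work goes in short steps, Python scripts to look and compute and a shell command to move; the robot and the scene stay as the last step left them, time stands still between calls to the robot, and variables do not carry over. Pictures are saved under pics/ and viewed, on a budget of 10 in all, crops included, one or two more only if the job needs it, and the job is handed in when it is done.

```bash
ls; mkdir -p pics; cat > h.py <<'E'
import numpy as np, cv2
from rig import manip
def grab(n,save=None):
    d=manip.get_image(n); im=d["frame"][:,:,::-1].copy()
    if save: cv2.imwrite("pics/"+save,im)
    return im,np.array(d["K"]),np.array(d["R"]),np.array(d["t"])
def onplane(uv,z,K,R,t):
    c=-R.T@t; r=R.T@np.linalg.inv(K)@np.array([uv[0],uv[1],1.]); return c+r*(z-c[2])/r[2]
def proj(X,K,R,t):
    p=K@(R@np.array(X,float)+t); return p[:2]/p[2]
def tri(obs):
    A=[];b=[]
    for uv,K,R,t in obs:
        c=-R.T@t; r=R.T@np.linalg.inv(K)@np.array([uv[0],uv[1],1.]); r/=np.linalg.norm(r)
        P=np.eye(3)-np.outer(r,r); A.append(P); b.append(P@c)
    return np.linalg.lstsq(np.vstack(A),np.hstack(b),rcond=None)[0]
E
python3 - <<'E'
from h import *
import pickle
D={n:grab(n) for n in("scene","side","wrist")}
pickle.dump(D,open("d0.pkl","wb"))
for n in D: 
    cv2.imwrite(f"pics/{n}0.png",D[n][0]); print(n,-D[n][2].T@D[n][3], D[n][1][0,0])
s=manip.get_state(); print(s)
E
```

```text
pics
scene [ 0.07415047 -1.05024941  0.91865825] 516.1295609574979
side [0.98518305 0.48522953 0.7309392 ] 488.1460673129877
wrist [ 0.33366106 -0.47531521  0.37341954] 303.43016613570103
{'clock': 0.15, 'qpos': array([-1.22696573e+00,  2.76467660e-01,  1.50579326e+00, -1.16645341e-06,
        1.36071299e+00, -1.20980936e-01]), 'qd': array([-6.58499445e-05, -3.01038072e-03, -6.45528129e-03,  1.17927471e-03,
       -8.58244284e-04,  4.49135118e-04]), 'effort': array([ 1.32384390e-03, -4.17146516e+01, -2.46033990e+01, -1.30819299e-04,
        7.63402350e-03, -1.27031731e-05]), 'position': array([ 0.25762434, -0.51364034,  0.23064776]), 'ee_rot': array([-0.16237509, -0.68804141, -0.16334564,  0.68815082]), 'contact_force': array([ 0.61922668,  0.5226331 , -0.24939032]), 'moment': array([0.05152328, 0.01331392, 0.00787941]), 'width': 0.08521796758577786}
```

```bash
python3 - <<'E'
import cv2,numpy as np
a=cv2.imread("pics/scene0.png");b=cv2.imread("pics/side0.png")
cv2.imwrite("pics/both0.png",cv2.resize(np.vstack([a,b]),None,fx=.75,fy=.75,interpolation=cv2.INTER_AREA))
E
```

```text
(no output)
```

View pics/scene0.png

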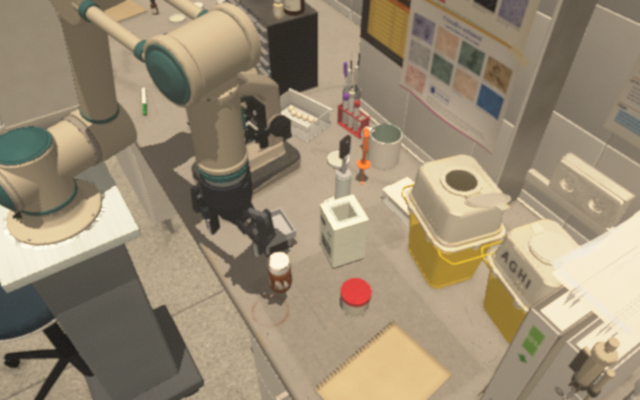

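View pics/side0.png

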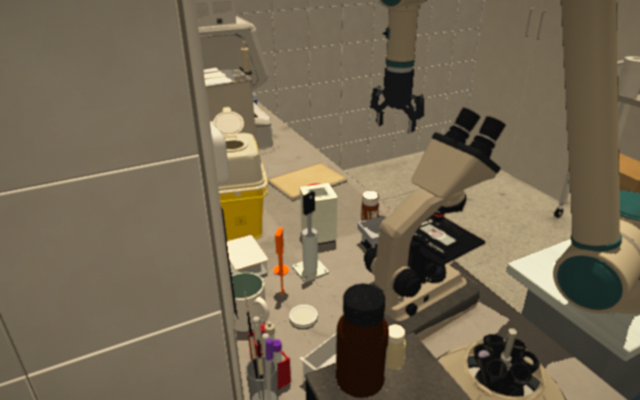

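Scene picture: the bare-steel picker with black handle is at (345,147) and its stand at about (343,185). The other T-shaped thing is the orange one at (366,150). The well mouth is at (345,212), the tray at about (282,228) half hidden by the gripper, the bottle at (280,270), the cup at (355,293), and a faint dish at (270,312). Side picture: steel picker (309,203), orange decoy (280,245), white box (318,190), dish (303,316). I choose the black-handled steel one.

```bash
python3 - <<'E'
from h import *
import pickle
D=pickle.load(open("d0.pkl","rb"))
S=D["scene"];B=D["side"];W=D["wrist"]
print("grip tri",tri([((345,147),*S[1:]),((309,203),*B[1:])]))
print("orange tri",tri([((366,150),*S[1:]),((280,245),*B[1:])]))
print("well",onplane((345,212),.135,*S[1:]),onplane((318,189),.135,*B[1:]))
print("tray",onplane((282,228),.05,*S[1:]),"dish",onplane((303,316),.0,*B[1:]),onplane((270,312),0,*S[1:]),onplane((338,158),0,*S[1:]))
print("bottle",onplane((279,260),.085,*S[1:]),"cup",onplane((356,291),.067,*S[1:]))
print("wrist axis",W[2][2],W[2][0])
a=cv2.resize(S[0][120:260,240:420],None,fx=2.2,fy=2.2,interpolation=cv2.INTER_CUBIC)
b=cv2.resize(B[0][170:290,240:400],None,fx=2.2,fy=2.2,interpolation=cv2.INTER_CUBIC)
w=W[0]
c=np.zeros((600,800,3),np.uint8); c[:308,:396]=a;c[:264,400:752]=b; w=cv2.resize(w,(440,275));c[310:585,:440]=w
cv2.imwrite("pics/crop1.png",c)
E
```

```text
grip tri [ 0.58922167 -0.3556675   0.1858854 ]
orange tri [ 0.67308062 -0.32744163  0.11812756]
well [ 0.50804152 -0.47666643  0.135     ] [ 0.50120217 -0.4865405   0.135     ]
tray [ 0.41024111 -0.37859723  0.05      ] dish [ 0.67063727 -0.22276833  0.        ] [ 0.29659455 -0.52236075  0.        ] [ 0.67868261 -0.2067464   0.        ]
bottle [ 0.34936418 -0.47594063  0.085     ] cup [ 0.44447281 -0.61053491  0.067     ]
wrist axis [-0.29226203 -0.14482616 -0.94530857] [ 0.4492222  -0.8934178  -0.00201027]
```

View pics/crop1.png

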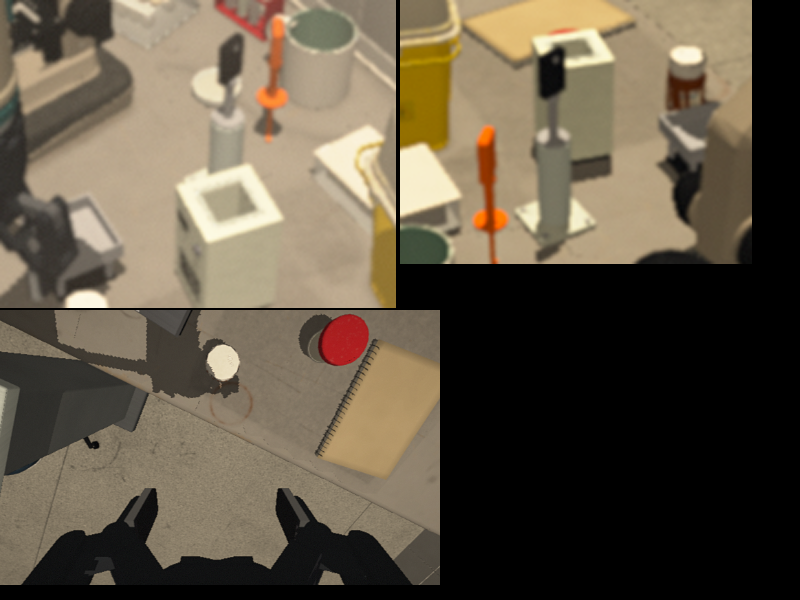

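Crop confirms: the steel rod with black handle stands in the grey sleeve on the square foot, at about (230,90)/(550,75); the orange one is a decoy. Before moving over, I check the microscope's extent.

```bash
python3 - <<'E'
from h import *
import pickle
D=pickle.load(open("d0.pkl","rb"));S=D["scene"];B=D["side"]
for p in[(298,158),(250,190),(230,160)]: print("base S",p,onplane(p,.02,*S[1:]))
for p in[(392,310),(480,292),(440,320)]: print("base B",p,onplane(p,.0,*B[1:]))
for p in[(465,115),(498,125),(430,165),(410,180)]:
  print("ocular ray",[onplane(p,z,*B[1:]).round(3)[:2] for z in(.2,.25,.3,.35,.4)])
for q in[(263,85),(275,100),(287,130)]:
  print("S ray",q,[onplane(q,z,*S[1:]).round(3)[:2] for z in(.2,.25,.3,.35)])
E
```

```text
base S (298, 158) [ 0.57733134 -0.16871202  0.02      ]
base S (250, 190) [ 0.41702619 -0.20637871  0.02      ]
base S (230, 160) [ 0.42422458 -0.08008745  0.02      ]
base B (392, 310) [ 4.93474696e-01 -1.50433413e-01 -1.11022302e-16]
base B (480, 292) [ 0.28445335 -0.10663127  0.        ]
base B (440, 320) [ 0.42128332 -0.07860417  0.        ]
ocular ray [array([-0.069, -0.598]), array([ 0.03 , -0.496]), array([ 0.129, -0.394]), array([ 0.229, -0.292]), array([ 0.328, -0.19 ])]
ocular ray [array([-0.099, -0.487]), array([ 0.003, -0.395]), array([ 0.105, -0.304]), array([ 0.207, -0.212]), array([ 0.31 , -0.121])]
ocular ray [array([ 0.251, -0.363]), array([ 0.32 , -0.283]), array([ 0.39 , -0.203]), array([ 0.459, -0.123]), array([ 0.528, -0.043])]
ocular ray [array([ 0.343, -0.32 ]), array([ 0.404, -0.244]), array([ 0.464, -0.169]), array([ 0.525, -0.093]), array([ 0.585, -0.017])]
S ray (263, 85) [array([ 0.543, -0.068]), array([ 0.511, -0.137]), array([ 0.478, -0.205]), array([ 0.445, -0.273])]
S ray (275, 100) [array([ 0.537, -0.139]), array([ 0.505, -0.202]), array([ 0.473, -0.266]), array([ 0.441, -0.329])]
S ray (287, 130) [array([ 0.504, -0.252]), array([ 0.474, -0.308]), array([ 0.444, -0.363]), array([ 0.414, -0.419])]
```

```bash
python3 -m crank '{"grip":[1,1,1,1,1,1,1,1,1,1,1,1],"slide":[[0,0,5],[2,0,9],[5,1,12],[8,3,12],[11,5,12],[14,7,12],[17,9,12],[20,10,12],[20,10,12],[20,10,12],[20,10,12],[20,10,12]],"roll":[0,0,0,0,0,0,0,0,0,0,0,0]}'
python3 - <<'E'
from h import *
import pickle
D={n:grab(n) for n in("scene","side","wrist")}
pickle.dump(D,open("d1.pkl","wb"))
cv2.imwrite("pics/wrist1.png",D["wrist"][0])
s=manip.get_state();print(s['position'],s['ee_rot'],s['contact_force'],s['clock']);W=D["wrist"];print(-W[2].T@W[3])
E
```

```text
clock: 1.35
position: [0.4568, -0.4146, 0.3513]
ee_rot: [-0.162, -0.688, -0.162, 0.688]
contact_force: [0.6, 0.2, 0.1]
width: 0.0849
[ 0.45698609 -0.41451212  0.351464  ] [-0.16247553 -0.68818669 -0.16232687  0.6882229 ] [ 0.30276952  0.32712945 -0.99774829] 1.5
[ 0.53293883 -0.37620067  0.4943342 ]
```

View pics/wrist1.png

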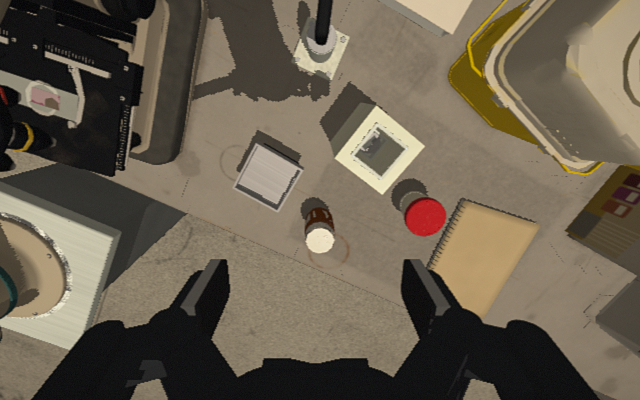

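Wrist picture: well box top with bore at (380,150), tray (268,177), bottle (320,235), red cup (425,216), stand with foot (322,50) and black handle above it at (323,15).

```bash
python3 - <<'E'
from h import *
import pickle
D=pickle.load(open("d1.pkl","rb"));W=D["wrist"];cal=W[1:];im=W[0]
g=cv2.cvtColor(im,cv2.COLOR_BGR2GRAY);hsv=cv2.cvtColor(im,cv2.COLOR_BGR2HSV)
def near(mask,p):
    cs,_=cv2.findContours(mask,cv2.RETR_EXTERNAL,cv2.CHAIN_APPROX_NONE)
    cs=[c for c in cs if cv2.contourArea(c)>60]
    return max(cs,key=lambda c:cv2.pointPolygonTest(c,p,True))
def rect(c,z):
    P=np.array([onplane(q,z,*cal)[:2] for q in c[:,0,:].astype(float)],np.float32)*1000
    return cv2.minAreaRect(P)
print("pix",im[145,340],im[150,350],im[165,270],im[60,310],im[150,380],im[180,262])
# well top
m=((g>185)).astype(np.uint8)*255; m[:95]=0;m[:, :320]=0;m[205:]=0;m[:,440:]=0
c=near(m,(350,150));print("well outer",rect(c,.135),cv2.contourArea(c))
hole=cv2.drawContours(np.zeros_like(m),[c],-1,255,-1)&~m
hole=cv2.morphologyEx(hole,cv2.MORPH_OPEN,np.ones((3,3),np.uint8))
ch=near(hole,(378,148));print("bore",rect(ch,.135))
t=((g>130)).astype(np.uint8)*255;
Z=np.zeros_like(g);Z[135:218,225:310]=255
# tray by grabcut-free approach: canny edges lines later
o=cv2.resize(im[85:220,220:440],None,fx=3.6,fy=3.6,interpolation=cv2.INTER_NEAREST)[:486,:800]
s=D["scene"][0];b=D["side"][0]
x=cv2.resize(s[125:215,300:385],None,fx=4,fy=4)
c2=np.zeros((600,800,3),np.uint8);c2[:300,:440]=cv2.resize(im[140:215,220:330],None,fx=4,fy=4,interpolation=cv2.INTER_CUBIC)
c2[:300,440:800]=cv2.resize(im[10:85,280:370],None,fx=4,fy=4,interpolation=cv2.INTER_CUBIC)
c2[300:600,:283]=cv2.resize(s[125:200,310:380.__int__()+1][:,:71],(283,300),interpolation=cv2.INTER_CUBIC)
c2[300:600,290:530]=cv2.resize(b[185:260,280:340],(240,300),interpolation=cv2.INTER_CUBIC)
c2[300:600,540:800]=cv2.resize(im[110:185,345:410],(260,300),interpolation=cv2.INTER_CUBIC)
cv2.imwrite("pics/c2.png",c2)
E
```

```text
File "<stdin>", line 27
    c2[300:600,:283]=cv2.resize(s[125:200,310:380.__int__()+1][:,:71],(283,300),interpolation=cv2.INTER_CUBIC)
                                                 ^
SyntaxError: invalid decimal literal
```

```bash
cat > m1.py <<'E'
from h import *
import pickle
D=pickle.load(open("d1.pkl","rb"));W=D["wrist"];cal=W[1:];im=W[0]
g=cv2.cvtColor(im,cv2.COLOR_BGR2GRAY)
def near(mask,p):
    cs,_=cv2.findContours(mask,cv2.RETR_EXTERNAL,cv2.CHAIN_APPROX_NONE)
    cs=[c for c in cs if cv2.contourArea(c)>60]
    return max(cs,key=lambda c:cv2.pointPolygonTest(c,p,True))
def rect(c,z):
    P=np.array([onplane(q,z,*cal)[:2] for q in c[:,0,:].astype(float)],np.float32)*1000
    return cv2.minAreaRect(P)
m=((g>185)).astype(np.uint8)*255; m[:95]=0;m[:, :320]=0;m[205:]=0;m[:,440:]=0
c=near(m,(350,150));print("well outer",rect(c,.135),cv2.contourArea(c))
hole=cv2.drawContours(np.zeros_like(m),[c],-1,255,-1)&~m
hole=cv2.morphologyEx(hole,cv2.MORPH_OPEN,np.ones((3,3),np.uint8))
print("bore",rect(near(hole,(378,148)),.135))
s=D["scene"][0];b=D["side"][0]
def R(a,w): return cv2.resize(a,(w,300),interpolation=cv2.INTER_CUBIC)
c2=np.zeros((600,800,3),np.uint8)
c2[:300,:440]=R(im[140:215,220:330],440); c2[:300,440:800]=R(im[0:75,280:370],360)
c2[300:,:280]=R(s[125:200,310:380],280); c2[300:,290:530]=R(b[185:260,280:340],240); c2[300:,540:800]=R(im[110:185,345:410],260)
cv2.imwrite("pics/c2.png",c2)
E
python3 m1.py
```

```text
well outer ((508.624267578125, -473.46875), (75.93115234375, 76.1959457397461), 79.4106674194336) 3972.5
bore ((508.716064453125, -473.8802795410156), (43.40739059448242, 43.58257293701172), 78.9599609375)
```

View pics/c2.png

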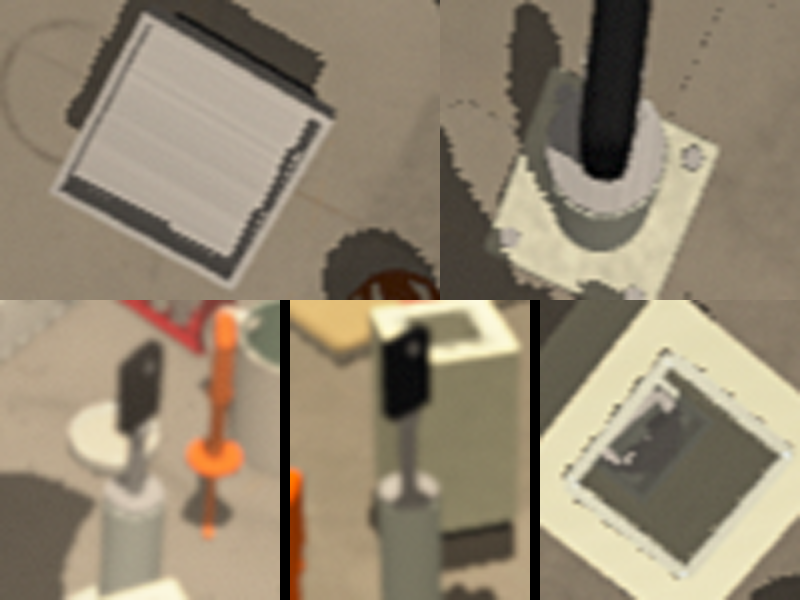

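Crop: tray rim corners at wrist px (257,143), (304,169), (277,212), (233,187.5). The black handle is seen nearly edge-on in the stand. The bore shows the carrier, but not clearly. I measure the tray now and look straight down into the well.

```bash
python3 - <<'E'
from h import *
import pickle
D=pickle.load(open("d1.pkl","rb"));W=D["wrist"];cal=W[1:]
P=np.array([onplane(p,.06,*cal)[:2] for p in[(256.75,143),(303.75,168.75),(277,212),(233,187.5)]],np.float32)*1000
print("tray",cv2.minAreaRect(P),P.mean(0))
F=[onplane(p,.004,*cal)[:2] for p in[(349.5,37),(292.5,61.75)]];print("foot diag mid",np.mean(F,0),F)
E
python3 -m crank '{"grip":[1,1,1,1,1,1,1,1,1,1],"slide":[[-1,-3,-2],[-2,-6,-5],[-2.5,-9.8,-8],[-2.5,-9.8,-11],[-2.5,-9.8,-14],[-2.5,-9.8,-15],[-2.5,-9.8,-15],[-2.5,-9.8,-15],[-2.5,-9.8,-15],[-2.5,-9.8,-15]],"roll":[0,0,0,0,0,0,0,0,0,0]}'
python3 - <<'E'
from h import *
import pickle
W=grab("wrist");pickle.dump(W,open("d2.pkl","wb"))
cv2.imwrite("pics/w2full.png",W[0])
c=proj((.5086,-.4735,.063),*W[1:]);print(c,-W[2].T@W[3]);x,y=map(int,c)
cv2.imwrite("pics/w2.png",cv2.resize(W[0][max(0,y-50):y+50,x-65:x+65],None,fx=6,fy=6,interpolation=cv2.INTER_CUBIC));print(x,y)
E
```

```text
tray ((396.1293640136719, -366.539306640625), (76.30227661132812, 79.96207427978516), 85.09375762939453) [ 395.42758 -366.63126]
foot diag mid [ 0.5912445  -0.35621246] [array([ 0.62448048, -0.38603584]), array([ 0.55800852, -0.32638908])]
clock: 2.5
position: [0.4334, -0.5126, 0.2033]
ee_rot: [0.164, 0.689, 0.162, -0.688]
contact_force: [0.1, 0.6, 0.0]
width: 0.0853
[313.52435187  94.36338689] [ 0.50908852 -0.47368208  0.34622995]
313 94
```

View pics/w2.png

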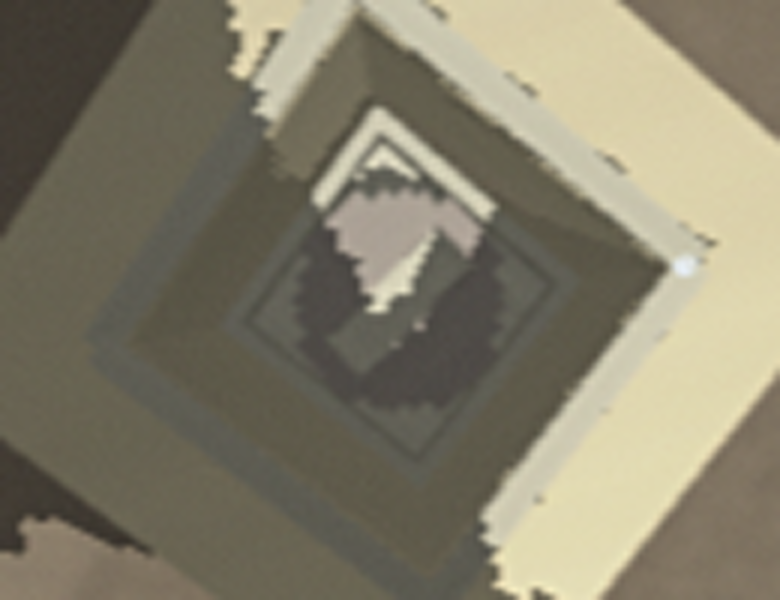

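The plate is a dark disc in the centre of the crop. The slot runs from lower-left (343,353) to upper-right (460,245), and the carrier's square is centred near (400,290). I measure the slot with a colour mask in the plane of the plate.

```bash
python3 - <<'E'
from h import *
import pickle
W=pickle.load(open("d2.pkl","rb"));cal=W[1:];im=W[0]
# rectify plane z=.063, 8 px/mm, 50 mm window centred on the well
c0=np.array([.5086,-.4735]);s=8000.;N=400
src=np.float32([proj((c0[0]+dx,c0[1]+dy,.063),*cal) for dx,dy in[(-.02,-.02),(.02,-.02),(.02,.02),(-.02,.02)]])
dst=np.float32([[200+dx*s,200-dy*s] for dx,dy in[(-.02,-.02),(.02,-.02),(.02,.02),(-.02,.02)]])
o=cv2.warpPerspective(im,cv2.getPerspectiveTransform(src,dst),(N,N),flags=cv2.INTER_CUBIC)
lab=cv2.cvtColor(o,cv2.COLOR_BGR2LAB);bb=lab[:,:,2]
yy,xx=np.mgrid[:N,:N]
for bth in(131,133,135):
  disc=((xx-200)**2+(yy-200)**2<(14.5*8)**2)
  m=((bb>bth)&disc).astype(np.uint8)*255
  m=cv2.morphologyEx(m,cv2.MORPH_OPEN,np.ones((9,9),np.uint8))
  cs,_=cv2.findContours(m,cv2.RETR_EXTERNAL,cv2.CHAIN_APPROX_NONE)
  for c in sorted(cs,key=cv2.contourArea)[-2:]:
    (cx,cy),(w,h),a=cv2.minAreaRect(c);M=cv2.moments(c);ang=.5*np.degrees(np.arctan2(-2*M['mu11'],M['mu20']-M['mu02']))
    print(bth,"centre mm",(cx-200)/8,-(cy-200)/8,"size",w/8,h/8,"rect a",-a,"moment yaw",ang)
  d=o.copy();cv2.drawContours(d,cs,-1,(0,0,255),1)
cv2.imwrite("pics/slot.png",np.hstack([o,d]))
E
```

```text
131 centre mm 2.226776123046875 3.5049171447753906 size 26.079017639160156 20.43794059753418 rect a -11.956583976745605 moment yaw -2.3062083703570173
133 centre mm -7.424999237060547 2.8499984741210938 size 5.61304235458374 6.719840049743652 rect a -18.43494987487793 moment yaw 56.586574493355435
133 centre mm 5.5301055908203125 -0.0503997802734375 size 19.474557876586914 21.06513786315918 rect a -46.30195236206055 moment yaw 13.817118577201363
135 centre mm 5.0 6.75 size 3.75 4.25 rect a -90.0 moment yaw 39.46423558976042
135 centre mm 5.782733917236328 1.654611587524414 size 17.240962982177734 6.429468154907227 rect a -2.862405300140381 moment yaw -4.4210990597396895
```

View pics/slot.png

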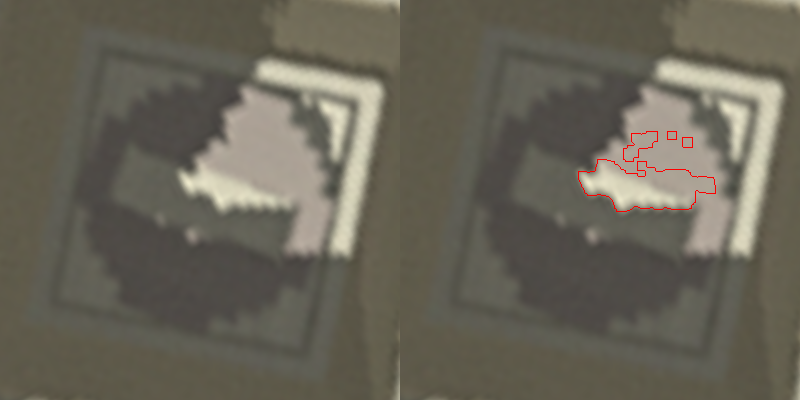

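The rectified view (image up = +y, 8 px/mm) shows slot corners at (125,150), (112,205), (288,252), (300,195). That puts the slot at yaw about −15°, centred about +0.8 mm in x from the well centre, and the carrier's sides at about −10°. Next I look at the handle from above.

```bash
python3 -m crank '{"grip":[1,1,1,1,1,1,1,1,1,1,1],"slide":[[0,0,4],[0,0,8],[0,0,12],[2,3,15],[4,6,15],[6,9,15],[8,11,15],[8,11,15],[8,11,15],[8,11,15],[8,11,15]],"roll":[0,0,0,0,0,0,0,0,0,0,0]}'
python3 - <<'E'
from h import *
import pickle
from scipy.spatial.transform import Rotation as Ro
W=grab("wrist");pickle.dump(W,open("d3.pkl","wb"));im=W[0];cal=W[1:]
c=-W[2].T@W[3];print("cam",c)
c0=np.array([.5905,-.3560]);s=5000.;N=400
def rec(z):
  q=[(-.03,-.03),(.03,-.03),(.03,.03),(-.03,.03)]
  src=np.float32([proj((c0[0]+dx,c0[1]+dy,z),*cal) for dx,dy in q]);dst=np.float32([[200+dx*s,200-dy*s] for dx,dy in q])
  return cv2.warpPerspective(im,cv2.getPerspectiveTransform(src,dst),(N,N),flags=cv2.INTER_CUBIC)
cv2.imwrite("pics/hand.png",np.hstack([rec(.212),rec(.107)]))
st=manip.get_state();q=st['ee_rot'];R=Ro.from_quat([q[1],q[2],q[3],q[0]]).as_matrix()
print(st['position'],"tool y yaw",np.degrees(np.arctan2(R[1,1],R[0,1])),"q6",st['qpos'])
E
```

```text
clock: 3.65
position: [0.512, -0.403, 0.3514]
ee_rot: [-0.162, -0.688, -0.162, 0.688]
contact_force: [1.3, -0.8, 0.1]
width: 0.0851
cam [ 0.5881155  -0.36458388  0.49419886]
[ 0.51202212 -0.40296109  0.35131532] tool y yaw -63.45550680016787 q6 [-7.73277834e-01  3.61271249e-01  1.09065752e+00 -3.57593896e-04
  1.68963467e+00  3.34187311e-01]
```

View pics/hand.png

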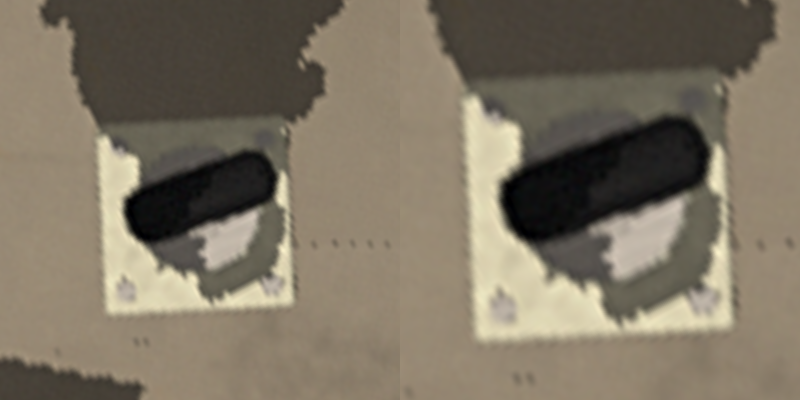

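The handle lies at about +20° yaw, top centre near (200,195) in the left panel. Now numbers.

```bash
python3 - <<'E'
from h import *
import pickle
W=pickle.load(open("d3.pkl","rb"));im=W[0];cal=W[1:]
c0=np.array([.5905,-.3560]);s=5000.;N=400
def rec(z):
  q=[(-.03,-.03),(.03,-.03),(.03,.03),(-.03,.03)]
  src=np.float32([proj((c0[0]+dx,c0[1]+dy,z),*cal) for dx,dy in q]);dst=np.float32([[200+dx*s,200-dy*s] for dx,dy in q])
  return cv2.warpPerspective(im,cv2.getPerspectiveTransform(src,dst),(N,N),flags=cv2.INTER_CUBIC)
def big(m):
  m=cv2.morphologyEx(m.astype(np.uint8)*255,cv2.MORPH_OPEN,np.ones((5,5),np.uint8))
  return max(cv2.findContours(m,0,1)[0],key=cv2.contourArea)
for z in(.212,.205):
  o=rec(z);g=cv2.cvtColor(o,cv2.COLOR_BGR2GRAY);c=big(g<48)
  (x,y),(w,h),a=cv2.minAreaRect(c);print("handle",z,c0+np.array([x-200,200-y])/s,w/5,h/5,-a)
D=pickle.load(open("d1.pkl","rb"))
# foot corners from wrist3 in rect z=.004
def back(p,z): # rectified px at .107 -> true image -> plane z
  q=np.array([c0[0]+(p[0]-200)/s,c0[1]+(200-p[1])/s,.107]); return onplane(proj(q,*cal),z,*cal)[:2]
print("foot",np.mean([back((332,340-0),.004)*0+back(p,.004) for p in[(62,82),(322,82),(332,325),(75,342)]],0),[back(p,.004).round(4) for p in[(62,82),(322,82),(332,325),(75,342)]])
E
```

```text
handle 0.212 [ 0.59061234 -0.35513288] 11.797748565673828 30.781820678710936 -69.44395446777344
handle 0.205 [ 0.59075255 -0.35494452] 12.097704315185547 31.577059936523437 -70.01689147949219
foot [ 0.5905646 -0.3556789] [array([ 0.5562, -0.3238]), array([ 0.622 , -0.3238]), array([ 0.6246, -0.3854]), array([ 0.5595, -0.3897])]
```

```bash
python3 -m crank '{"grip":[0.7,0.6,0.6,0.6,0.6,0.6,0.6,0.6,0.6,0.6,0.6,0.6,0.6,0.6,0.6],"slide":[[2.6,1.6,0],[5.3,3.2,0],[7.9,4.8,0],[7.9,4.8,-2],[7.9,4.8,-5],[7.9,4.8,-8],[7.9,4.8,-11],[7.9,4.8,-13.5],[7.9,4.8,-15.5],[7.9,4.8,-17],[7.9,4.8,-18],[7.9,4.8,-18.3],[7.9,4.8,-18.3],[7.9,4.8,-18.3],[7.9,4.8,-18.3]],"roll":[-2,-4,-6.3,-6.3,-6.3,-6.3,-6.3,-6.3,-6.3,-6.3,-6.3,-6.3,-6.3,-6.3,-6.3]}' 30
python3 -m crank '{"grip":[0.3,0,0,0,0,0,0,0,0,0],"slide":[[0,0,0],[0,0,0],[0,0,0],[0,0,0],[0,0,0],[0,0,0],[0,0,0],[0,0,0],[0,0,0],[0,0,0]],"roll":[0,0,0,0,0,0,0,0,0,0]}' 60
```

```text
clock: 5.2
position: [0.5922, -0.3545, 0.1695]
ee_rot: [0.125, 0.697, 0.124, -0.695]
contact_force: [0.3, 0.2, -0.3]
width: 0.0511
clock: 6.2
position: [0.5919, -0.354, 0.1687]
ee_rot: [0.125, 0.696, 0.125, -0.696]
contact_force: [0.1, 0.6, 5.2]
width: 0.0116
```

```bash
python3 -m crank '{"grip":[0,0,0,0,0,0,0,0,0,0],"slide":[[0,0,1],[0,0,3],[0,0,6],[0,0,9],[0,0,11],[0,0,12],[0,0,12],[0,0,12],[0,0,12],[0,0,12]],"roll":[0,0,0,0,0,0,0,0,0,0]}' 60
python3 -m crank '{"grip":[0,0,0,0,0,0,0,0,0,0,0,0],"slide":[[-1,-2,0],[-2,-4,0],[-4,-6,0],[-6,-8,0],[-8,-10,0],[-8.1,-11.8,0],[-8.1,-11.8,0],[-8.1,-11.8,0],[-8.1,-11.8,0],[-8.1,-11.8,0],[-8.1,-11.8,0],[-8.1,-11.8,0]],"roll":[-6,-13,-20,-28,-33,-35.3,-35.3,-35.3,-35.3,-35.3,-35.3,-35.3]}' 60
python3 - <<'E'
from h import *
import pickle
from scipy.spatial.transform import Rotation as Ro
D={n:grab(n) for n in("scene","side","wrist")};pickle.dump(D,open("d4.pkl","wb"))
st=manip.get_state();q=st['ee_rot'];R=Ro.from_quat([q[1],q[2],q[3],q[0]]).as_matrix()
print(st['position'],"tool y yaw",np.degrees(np.arctan2(R[1,1],R[0,1])),"x",R[:,0],"q",st['qpos'],st['contact_force'])
p=st['position'];
tiles=[]
for n in("scene","side"):
  u,v=proj((p[0],p[1],.19),*D[n][1:]).astype(int);print(n,u-33,v-37)
  tiles.append(cv2.resize(D[n][0][v-37:v+38,u-33:u+33],(264*2-128,300*2-144+0),interpolation=cv2.INTER_CUBIC))
cv2.imwrite("pics/t4.png",np.hstack(tiles));print(tiles[0].shape)
E
```

```text
clock: 7.2
position: [0.5913, -0.3537, 0.2867]
ee_rot: [-0.124, -0.695, -0.125, 0.697]
contact_force: [0.1, 0.6, -1.5]
width: 0.0111
clock: 8.4
position: [0.5111, -0.4715, 0.2885]
ee_rot: [-0.092, 0.701, -0.092, -0.701]
contact_force: [0.4, 0.5, -0.9]
width: 0.0114
[ 0.51088059 -0.47179201  0.28840476] tool y yaw -104.94362973517737 x [-1.44365974e-05 -1.26994405e-04 -9.99999992e-01] q [-8.45555748e-01  4.42773675e-01  1.11016576e+00 -9.50558486e-05
  1.58856776e+00  9.86054426e-01] [-0.558695   -0.641123   -0.82350927]
scene 312 154
side 284 135
(456, 400, 3)
```

View pics/t4.png

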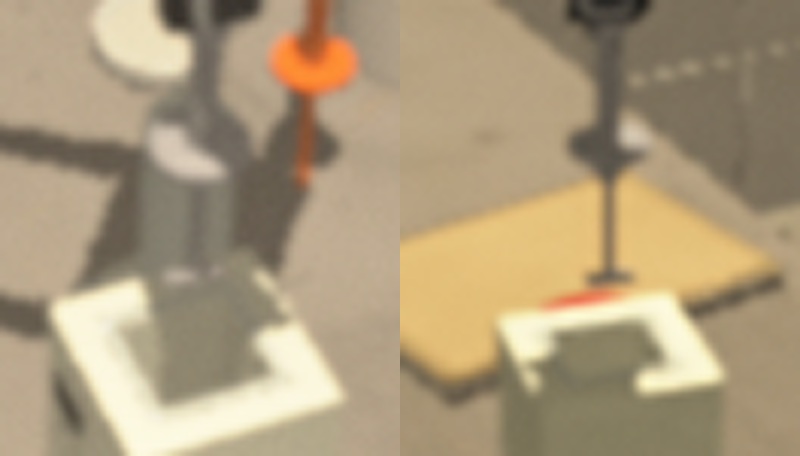

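The picker hangs free and upright above the well. The T-bar is at crop (190,275) in the scene half and (608,280) in the side half. I triangulate it against the well's corners in the same views.

```bash
python3 - <<'E'
from h import *
import pickle
D=pickle.load(open("d4.pkl","rb"));S=D["scene"];B=D["side"]
fs=lambda x,y:(312+x*66/400,154+y*75/456); fb=lambda x,y:(284+(x-400)*66/400,135+y*75/456)
print("tip",tri([(fs(190,275),*S[1:]),(fb(608,280),*B[1:])]))
print("flange",tri([(fs(203,140),*S[1:]),(fb(609,146),*B[1:])]))
from math import *
for a in(45,135,225,315):
  r=.038*sqrt(2);t=radians(a-10.5);X=(.5086+r*cos(t),-.4736+r*sin(t),.135)
  u=proj(X,*S[1:]);v=proj(X,*B[1:]);print(np.round([(u[0]-312)*400/66,(u[1]-154)*456/75,(v[0]-284)*400/66+400,(v[1]-135)*456/75]))
X=(.5092,-.4737,.167);u=proj(X,*S[1:]);v=proj(X,*B[1:]);print("exp tip",np.round([(u[0]-312)*400/66,(u[1]-154)*456/75,(v[0]-284)*400/66+400,(v[1]-135)*456/75]))
E
```

```text
tip [ 0.50785568 -0.46986283  0.16714608]
flange [ 0.50886772 -0.46928783  0.2278895 ]
[251. 242. 539. 404.]
[ 50. 302. 720. 376.]
[138. 458. 665. 292.]
[346. 392. 492. 316.]
exp tip [201. 281. 602. 277.]
```

Both the kinematic reckoning and the views put the picker about 1.5–2 mm too far in +y. I correct that and go down to just above the plate.

```bash
python3 -m crank '{"grip":[0,0,0,0,0,0,0,0,0,0,0,0,0,0],"slide":[[0.05,-0.2,0],[0.05,-0.2,0],[0.05,-0.2,-1],[0.05,-0.2,-2.5],[0.05,-0.2,-4],[0.05,-0.2,-5.5],[0.05,-0.2,-6.5],[0.05,-0.2,-7.5],[0.05,-0.2,-8.3],[0.05,-0.2,-8.8],[0.05,-0.2,-9],[0.05,-0.2,-9],[0.05,-0.2,-9],[0.05,-0.2,-9]],"roll":[0,0,0,0,0,0,0,0,0,0,0,0,0,0]}' 60
python3 -m crank '{"grip":[0,0,0,0,0,0,0,0],"slide":[[0,0,-0.2],[0,0,-0.4],[0,0,-0.6],[0,0,-0.8],[0,0,-1.0],[0,0,-1.2],[0,0,-1.4],[0,0,-1.4]],"roll":[0,0,0,0,0,0,0,0]}' 60
```

```text
clock: 9.95
position: [0.5115, -0.4743, 0.199]
ee_rot: [-0.092, 0.701, -0.092, -0.701]
contact_force: [0.1, 0.8, -0.7]
width: 0.0115
clock: 10.75
position: [0.5111, -0.4741, 0.1839]
ee_rot: [0.092, -0.701, 0.092, 0.701]
contact_force: [-0.7, -0.5, -2.3]
width: 0.0111
```

```bash
python3 -m crank '{"grip":[0,0,0,0,0,0],"slide":[[0,0,-0.1],[0,0,-0.2],[0,0,-0.3],[0,0,-0.4],[0,0,-0.4],[0,0,-0.4]],"roll":[0,0,0,0,0,0]}' 60
python3 -c "
from h import *
import time
print(manip.get_state()['contact_force'],manip.get_state()['position'])"
python3 -m crank '{"grip":[0,0,0,0,0,0],"slide":[[0,0,-0.1],[0,0,-0.2],[0,0,-0.3],[0,0,-0.3],[0,0,-0.3],[0,0,-0.3]],"roll":[0,0,0,0,0,0]}' 60
```

```text
clock: 11.35
position: [0.5113, -0.4741, 0.1803]
ee_rot: [0.092, -0.701, 0.092, 0.701]
contact_force: [0.3, -0.9, -2.0]
width: 0.011
[ 0.29235646 -0.90172921 -2.01030047] [ 0.51125776 -0.47406415  0.18025492]
clock: 11.95
position: [0.5112, -0.474, 0.1772]
ee_rot: [0.092, -0.701, 0.092, 0.701]
contact_force: [1.3, -0.9, -1.9]
width: 0.0111
```

No upward reaction 7 mm below the plate's top, so the bar is in the slot. I go on to the turning depth.

```bash
python3 -m crank '{"grip":[0,0,0,0,0,0,0],"slide":[[0,0,-0.1],[0,0,-0.2],[0,0,-0.3],[0,0,-0.4],[0,0,-0.55],[0,0,-0.55],[0,0,-0.55]],"roll":[0,0,0,0,0,0,0]}' 60
python3 -c "
from h import *
S=grab('scene');B=grab('side')
for i in range(3): print(manip.get_state()['contact_force'].round(2),manip.get_state()['moment'].round(3),manip.get_state()['position'])"
```

```text
clock: 12.65
position: [0.5112, -0.4739, 0.1717]
ee_rot: [0.092, -0.701, 0.092, 0.701]
contact_force: [-0.5, -0.0, -1.4]
width: 0.0111
[ 0.2   0.06 -1.87] [0.008 0.023 0.028] [ 0.51128556 -0.4740292   0.17185239]
[ 0.2   0.06 -1.87] [0.008 0.023 0.028] [ 0.51128556 -0.4740292   0.17185239]
[ 0.2   0.06 -1.87] [0.008 0.023 0.028] [ 0.51128556 -0.4740292   0.17185239]
```

```bash
python3 -m crank '{"grip":[0,0,0,0,0,0,0,0,0],"slide":[[0,0.01,0],[-0.01,0.02,0],[-0.02,0.04,0],[-0.03,0.05,0],[-0.04,0.07,0],[-0.04,0.08,0],[-0.05,0.09,0],[-0.05,0.09,0],[-0.05,0.09,0]],"roll":[8,16,24,32,40,48,50,50,50]}' 60
python3 -c "
from h import *
print(manip.get_state()['contact_force'].round(2),manip.get_state()['moment'].round(3),manip.get_state()['position'])"
python3 -m crank '{"grip":[0,0,0,0,0,0,0,0],"slide":[[-0.01,0.01,0],[-0.02,0.02,0],[-0.03,0.04,0],[-0.04,0.05,0],[-0.05,0.06,0],[-0.05,0.06,0],[-0.05,0.06,0],[-0.05,0.06,0]],"roll":[8,16,24,32,38,40,40,40]}' 60
python3 -c "
from h import *
print(manip.get_state()['contact_force'].round(2),manip.get_state()['moment'].round(3),manip.get_state()['position'])"
```

```text
clock: 13.65
position: [0.5108, -0.4732, 0.1719]
ee_rot: [0.213, 0.674, 0.212, -0.674]
contact_force: [0.7, 0.4, -1.7]
width: 0.0117
[ 0.71  0.45 -1.71] [ 0.042 -0.021  0.015] [ 0.51076446 -0.47315308  0.17189931]
clock: 14.45
position: [0.51, -0.4726, 0.1718]
ee_rot: [-0.43, -0.561, -0.43, 0.561]
contact_force: [-0.3, -1.1, -0.9]
width: 0.0111
[-0.27 -1.14 -0.85] [-0.093  0.217 -0.001] [ 0.51003597 -0.47259635  0.17181718]
```

```bash
python3 -m crank '{"grip":[0,0,0,0,0,0,0,0,0,0],"slide":[[0,0,0.1],[0,0,0.2],[0,0,0.3],[0,0,0.4],[0,0,0.5],[0,0,0.6],[0,0,0.7],[0,0,0.8],[0,0,0.8],[0,0,0.8]],"roll":[0,0,0,0,0,0,0,0,0,0]}' 60
python3 -c "
from h import *
print(manip.get_state()['contact_force'].round(2),manip.get_state()['moment'].round(3),manip.get_state()['position'])"
```

```text
clock: 15.45
position: [0.5102, -0.4725, 0.1798]
ee_rot: [0.431, 0.561, 0.431, -0.561]
contact_force: [-0.6, 0.3, -2.8]
width: 0.0115
[-0.58  0.32 -2.75] [0.096 0.099 0.017] [ 0.51023132 -0.47245935  0.1797649 ]
```

Carrier weight now shows on the wrist (about 1.5 N more). I wiggle a little to let the bar drop into the groove, then feel by lowering in 1 mm steps where the load comes off (TCP ≈0.177 if seated, ≈0.174 if not).

```bash
f() { python3 -c "
from h import *
s=manip.get_state();print(s['contact_force'].round(2),s['moment'].round(2),s['position'].round(4))"; }
python3 -m crank '{"grip":[0,0,0,0,0,0,0],"slide":[[0,0,0.2],[0,0,0.2],[0,0,0.2],[0,0,0.2],[0,0,0.2],[0,0,0.2],[0,0,0.2]],"roll":[3,6,3,-3,-6,-3,0]}' 60 >/dev/null; f
python3 -m crank '{"grip":[0,0,0],"slide":[[0,0,-0.1],[0,0,-0.2],[0,0,-0.2]],"roll":[0,0,0]}' 60 >/dev/null; f
python3 -m crank '{"grip":[0,0,0],"slide":[[0,0,-0.1],[0,0,-0.1],[0,0,-0.1]],"roll":[0,0,0]}' 60 >/dev/null; f
python3 -m crank '{"grip":[0,0,0],"slide":[[0,0,-0.1],[0,0,-0.1],[0,0,-0.1]],"roll":[0,0,0]}' 60 >/dev/null; f
python3 -m crank '{"grip":[0,0,0],"slide":[[0,0,-0.1],[0,0,-0.1],[0,0,-0.1]],"roll":[0,0,0]}' 60 >/dev/null; f
python3 -m crank '{"grip":[0,0,0],"slide":[[0,0,-0.1],[0,0,-0.1],[0,0,-0.1]],"roll":[0,0,0]}' 60 >/dev/null; f
python3 -m crank '{"grip":[0,0,0],"slide":[[0,0,-0.1],[0,0,-0.1],[0,0,-0.1]],"roll":[0,0,0]}' 60 >/dev/null; f
```

```text
[-0.79 -0.39 -2.3 ] [-0.    0.22 -0.02] [ 0.5103 -0.4727  0.1819]
[-0.08  0.25 -1.68] [-0.01  0.03 -0.01] [ 0.5103 -0.4726  0.1796]
[-0.26  0.25 -3.11] [ 0.05  0.03 -0.03] [ 0.5103 -0.4726  0.1788]
[ 0.75 -0.84 -3.19] [ 0.    0.07 -0.04] [ 0.5103 -0.4725  0.1778]
[-0.39 -0.69 -3.12] [-0.02  0.09  0.01] [ 0.5102 -0.4726  0.1768]
[-0.39 -0.09 -0.56] [0.07 0.09 0.  ] [ 0.5102 -0.4726  0.176 ]
[-0.77 -0.02 -1.12] [-0.    0.09 -0.02] [ 0.5102 -0.4726  0.1748]
```

The load comes off at 0.1768–0.1760, so the bar is seated in the groove. Lift inside the well, hold, then weigh.

```bash
python3 -m crank '{"grip":[0,0,0,0,0,0,0,0,0,0,0,0,0,0],"slide":[[0,0,0.1],[0,0,0.2],[0,0,0.4],[0,0,0.8],[0,0,1.2],[0,0,1.6],[0,0,2.0],[0,0,2.5],[0,0,3],[0,0,3.5],[0,0,4],[0,0,4],[0,0,4],[0,0,4]],"roll":[0,0,0,0,0,0,0,0,0,0,0,0,0,0]}' 60
python3 -m crank '{"grip":[0,0,0,0,0,0,0,0,0,0,0,0,0,0,0,0],"slide":[[0,0,0.5],[0,0,1],[0,0,1.5],[0,0,2],[0,0,2.5],[0,0,3],[0,0,3.5],[0,0,4],[0,0,5],[0,0,6],[0,0,7],[0,0,8],[0,0,9],[0,0,10],[0,0,10],[0,0,10]],"roll":[0,0,0,0,0,0,0,0,0,0,0,0,0,0,0,0]}' 60
python3 - <<'E'
from h import *
import pickle
D={n:grab(n) for n in("scene","side","wrist")};pickle.dump(D,open("d5.pkl","wb"))
p=manip.get_state()['position'];print(p)
T=[]
for n in("scene","side"):
  u,v=proj((p[0],p[1],.19),*D[n][1:]).astype(int);print(n,u-40,v-50)
  T.append(cv2.resize(D[n][0][v-50:v+50,u-40:u+40],(400,500),interpolation=cv2.INTER_CUBIC))
cv2.imwrite("pics/t5.png",np.hstack(T))
E
```

```text
clock: 19.35
position: [0.5103, -0.4725, 0.2147]
ee_rot: [0.431, 0.561, 0.431, -0.561]
contact_force: [-0.3, -0.3, -3.1]
width: 0.0113
clock: 20.95
position: [0.5103, -0.4726, 0.315]
ee_rot: [0.431, 0.561, 0.43, -0.561]
contact_force: [-0.6, -0.6, -2.9]
width: 0.0115
[ 0.51002107 -0.47233051  0.31402037]
scene 305 141
side 277 122
```

View pics/t5.png

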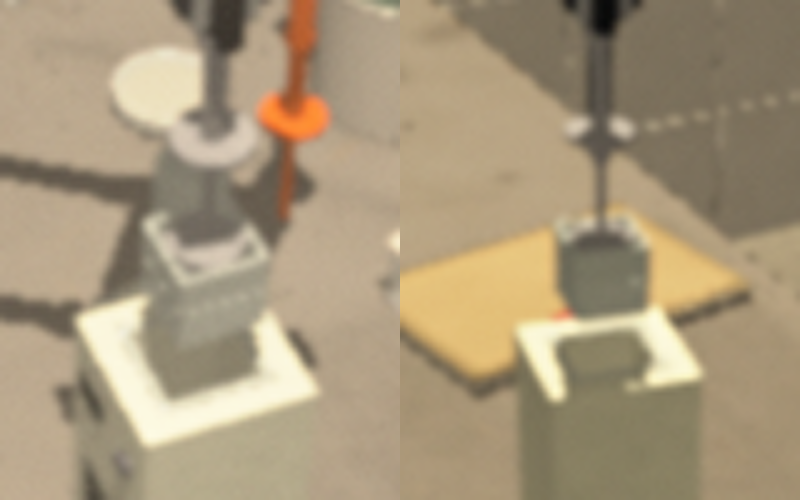

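The carrier hangs upright and seated below the flange, clear of the well, in both halves (scene (210,270), side (602,265)). I carry it over the tray.

```bash
python3 -m crank '{"grip":[0,0,0,0,0,0,0,0,0,0,0,0,0,0,0,0,0,0],"slide":[[-0.3,0.3,0],[-1,0.9,0],[-2,1.9,0],[-3.2,3,0],[-4.5,4.2,0],[-5.8,5.4,0],[-7.1,6.6,0],[-8.4,7.8,0],[-9.6,8.9,0],[-10.6,9.9,0],[-11.2,10.5,0],[-11.4,10.6,0],[-11.4,10.6,0],[-11.4,10.6,0],[-11.4,10.6,0],[-11.4,10.6,0],[-11.4,10.6,0],[-11.4,10.6,0]],"roll":[0,0,0,0,0,0,0,0,0,0,0,0,0,0,0,0,0,0]}' 60
python3 -m crank '{"grip":[0,0,0,0,0,0,0,0,0,0,0,0,0,0],"slide":[[0,0,-0.5],[0,0,-1.5],[0,0,-2.5],[0,0,-3.5],[0,0,-4.5],[0,0,-5.5],[0,0,-6.5],[0,0,-7.3],[0,0,-8],[0,0,-8.5],[0,0,-9],[0,0,-9],[0,0,-9],[0,0,-9]],"roll":[0,0,0,0,0,0,0,0,0,0,0,0,0,0]}' 60
python3 - <<'E'
from h import *
import pickle
D={n:grab(n) for n in("scene","side","wrist")};pickle.dump(D,open("d6.pkl","wb"))
im=D["wrist"][0];u,v=proj((.396,-.367,.06),*D["wrist"][1:]).astype(int);p=manip.get_state()['position'];print(p,u,v)
T=[cv2.resize(im[max(v-80,0):v+80,max(u-80,0):u+80],(400,400))]
u,v=proj((p[0],p[1],.08),*D["scene"][1:]).astype(int);print(u-40,v-40);T.append(cv2.resize(D["scene"][0][v-40:v+40,u-40:u+40],(400,400),interpolation=cv2.INTER_CUBIC))
cv2.imwrite("pics/t6.png",np.hstack(T))
E
```

```text
clock: 22.9
position: [0.3964, -0.3667, 0.3147]
ee_rot: [0.431, 0.561, 0.431, -0.561]
contact_force: [-0.5, 0.0, -2.6]
width: 0.0115
clock: 24.3
position: [0.3965, -0.3668, 0.2252]
ee_rot: [0.431, 0.561, 0.43, -0.561]
contact_force: [-0.8, -0.5, -2.5]
width: 0.0115
[ 0.39635153 -0.36667496  0.22515728] 314 179
233 178
```

View pics/t6.png

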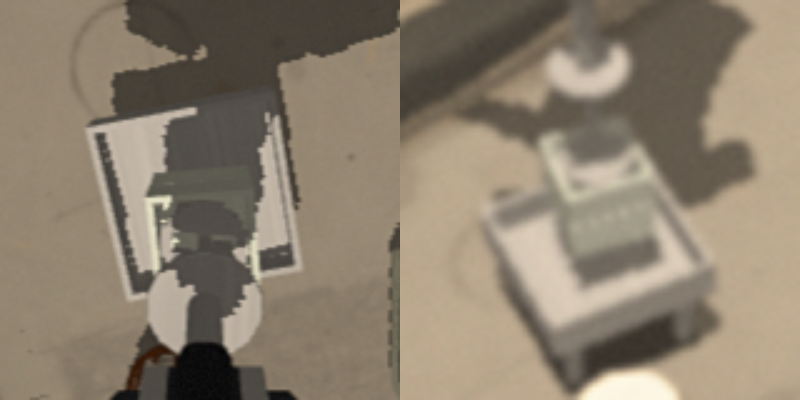

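The carrier (crop right half (610,200)) hovers over the tray's middle, clear of its rim. I set it down.

```bash
f() { python3 -c "
from h import *
s=manip.get_state();print(s['contact_force'].round(2),s['moment'].round(2),s['position'].round(4))"; }
python3 -m crank '{"grip":[0,0,0,0,0,0,0,0,0,0],"slide":[[0,0,-0.4],[0,0,-0.8],[0,0,-1.2],[0,0,-1.6],[0,0,-1.9],[0,0,-2.2],[0,0,-2.4],[0,0,-2.5],[0,0,-2.5],[0,0,-2.5]],"roll":[0,0,0,0,0,0,0,0,0,0]}' 60 >/dev/null; f
python3 -m crank '{"grip":[0,0,0,0,0,0],"slide":[[0,0,-0.1],[0,0,-0.2],[0,0,-0.3],[0,0,-0.4],[0,0,-0.4],[0,0,-0.4]],"roll":[0,0,0,0,0,0]}' 60 >/dev/null; f
python3 -m crank '{"grip":[0,0,0,0,0,0],"slide":[[0,0,-0.1],[0,0,-0.2],[0,0,-0.3],[0,0,-0.3],[0,0,-0.3],[0,0,-0.3]],"roll":[0,0,0,0,0,0]}' 60 >/dev/null; f
python3 -m crank '{"grip":[0,0,0,0,0,0],"slide":[[0,0,-0.1],[0,0,-0.2],[0,0,-0.3],[0,0,-0.3],[0,0,-0.3],[0,0,-0.3]],"roll":[0,0,0,0,0,0]}' 60 >/dev/null; f
```

```text
[ 0.82 -0.11 -2.9 ] [ 0.04  0.02 -0.03] [ 0.3963 -0.3666  0.1999]
[-0.14 -0.51 -2.56] [0.02 0.   0.04] [ 0.3963 -0.3665  0.1958]
[ 0.07 -0.32 -1.83] [-0.03 -0.05  0.01] [ 0.3963 -0.3666  0.193 ]
[-0.08 -0.93 -0.56] [-0.04  0.03 -0.05] [ 0.3963 -0.3666  0.1899]
```

Contact at about 0.195, and the picker is now 5 mm lower and unloaded. I turn clockwise to the stop, then back 0.1 rad.

```bash
f() { python3 -c "
from h import *
s=manip.get_state();print(s['contact_force'].round(2),s['moment'].round(3),s['position'].round(4))"; }
python3 -m crank '{"grip":[0,0,0,0,0,0,0,0,0,0,0,0,0,0,0],"slide":[[0.01,0,0],[0.02,-0.01,0],[0.03,-0.02,0],[0.04,-0.03,0],[0.05,-0.05,0],[0.06,-0.06,0],[0.07,-0.08,0],[0.08,-0.1,0],[0.09,-0.12,0],[0.1,-0.13,0],[0.1,-0.15,0],[0.1,-0.15,0],[0.1,-0.15,0],[0.1,-0.15,0],[0.1,-0.15,0]],"roll":[-8,-16,-24,-32,-40,-48,-56,-64,-72,-80,-88,-94,-98,-101,-101]}' 60; f
python3 -m crank '{"grip":[0,0,0,0],"slide":[[0,0,0],[0,0,0],[0,0,0],[0,0,0]],"roll":[3,5.7,5.7,5.7]}' 60; f
python3 -m crank '{"grip":[0,0,0,0,0,0],"slide":[[0,0,0.1],[0,0,0.2],[0,0,0.3],[0,0,0.4],[0,0,0.4],[0,0,0.4]],"roll":[0,0,0,0,0,0]}' 60 >/dev/null; f
python3 -m crank '{"grip":[0,0,0,0,0,0],"slide":[[0,0,0.1],[0,0,0.2],[0,0,0.3],[0,0,0.4],[0,0,0.4],[0,0,0.4]],"roll":[0,0,0,0,0,0]}' 60 >/dev/null; f
```

```text
clock: 28.75
position: [0.3972, -0.3682, 0.1899]
ee_rot: [0.159, -0.689, 0.159, 0.689]
contact_force: [-0.3, -0.7, -0.8]
width: 0.0112
[-0.3  -0.66 -0.82] [-0.061  0.144  0.029] [ 0.3972 -0.3682  0.1899]
clock: 29.15
position: [0.3973, -0.368, 0.1899]
ee_rot: [-0.125, 0.696, -0.125, -0.696]
contact_force: [-0.3, 0.6, -1.5]
width: 0.0112
[-0.28  0.6  -1.52] [0.013 0.033 0.006] [ 0.3973 -0.368   0.1899]
[ 0.74 -0.28 -0.88] [0.016 0.005 0.013] [ 0.3973 -0.368   0.1939]
[ 0.2   0.15 -1.78] [0.004 0.007 0.046] [ 0.3972 -0.368   0.1978]
```

```bash
f() { python3 -c "
from h import *
s=manip.get_state();print(s['contact_force'].round(2),s['moment'].round(3),s['position'].round(4))"; }
python3 -m crank '{"grip":[0,0,0,0,0],"slide":[[0,0,0.2],[0,0,0.4],[0,0,0.6],[0,0,0.6],[0,0,0.6]],"roll":[0,0,0,0,0]}' 60 >/dev/null; f
python3 -m crank '{"grip":[0,0,0,0,0],"slide":[[0,0,0.2],[0,0,0.4],[0,0,0.6],[0,0,0.6],[0,0,0.6]],"roll":[0,0,0,0,0]}' 60 >/dev/null; f
python3 -m crank '{"grip":[0,0],"slide":[[0,0,0],[0,0,0]],"roll":[0,0]}' 60 >/dev/null; f
```

```text
[ 0.1  -0.01 -1.62] [ 0.031  0.007 -0.015] [ 0.3973 -0.3682  0.2041]
[ 0.81 -0.67 -1.24] [ 0.004 -0.017  0.011] [ 0.3973 -0.3681  0.2099]
[ 0.4   0.29 -0.68] [ 0.005 -0.053 -0.005] [ 0.3972 -0.368   0.2097]
```

The mean load is about −1.2 N, picker only, so it is unhooked. I raise it, look to check the carrier, then return to the stand with the summed commands: +19.45, +1.4 cm and roll +40.6°.

```bash
python3 -m crank '{"grip":[0,0,0,0,0,0,0,0],"slide":[[0,0,1],[0,0,2.5],[0,0,4],[0,0,5.5],[0,0,7],[0,0,8],[0,0,8],[0,0,8]],"roll":[0,0,0,0,0,0,0,0]}' 60
python3 -m crank '{"grip":[0,0,0,0,0,0,0,0,0,0,0,0,0,0],"slide":[[1.5,0.1,0],[4,0.3,0],[6.5,0.5,0],[9,0.7,0],[11.5,0.9,0],[14,1,0],[16.5,1.2,0],[18.5,1.3,0],[19.45,1.4,0],[19.45,1.4,0],[19.45,1.4,0],[19.45,1.4,0],[19.45,1.4,0],[19.45,1.4,0]],"roll":[3,8,13,18,23,28,33,38,40.6,40.6,40.6,40.6,40.6,40.6]}' 60
python3 - <<'E'
from h import *
import pickle
D={n:grab(n) for n in("scene","side","wrist")};pickle.dump(D,open("d7.pkl","wb"))
T=[]
for n,X,h in(("scene",(.396,-.367,.06),40),("scene",(.5907,-.3555,.13),40),("side",(.5907,-.3555,.13),40)):
  u,v=proj(X,*D[n][1:]).astype(int);print(n,u-h,v-h);T.append(cv2.resize(D[n][0][v-h:v+h,u-h:u+h],(266,266),interpolation=cv2.INTER_CUBIC))
cv2.imwrite("pics/t7.png",np.hstack(T));print(manip.get_state()['position'])
E
```

```text
clock: 32.35
position: [0.3971, -0.3679, 0.2897]
ee_rot: [0.124, -0.696, 0.124, 0.696]
contact_force: [-0.5, -0.3, -1.1]
width: 0.0115
clock: 33.75
position: [0.5912, -0.3542, 0.2902]
ee_rot: [0.125, 0.696, 0.124, -0.696]
contact_force: [-0.4, 0.2, -1.0]
width: 0.0117
scene 233 184
scene 304 125
side 268 184
[ 0.59148541 -0.35413934  0.29011358]
```

View pics/t7.png

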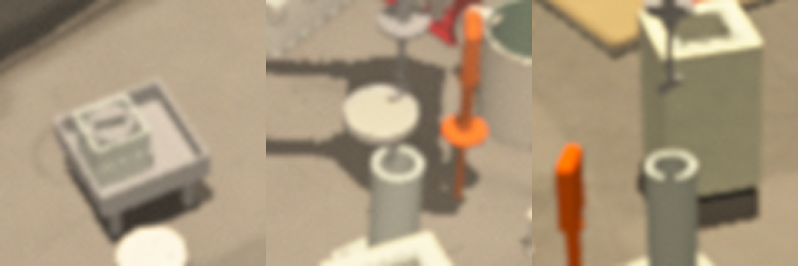

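The carrier stands upright in the tray (left panel, top at (113,122); tray rim centre about (133,147)). It seems nearer the left side, so I compute how far off centre it is.

```bash
python3 - <<'E'
from h import *
import pickle
D=pickle.load(open("d7.pkl","rb"));S=D["scene"];k=80/266
f=lambda p:(233+p[0]*k,184+p[1]*k)
rim=[onplane(f(p),.06,*S[1:])[:2] for p in[(53,122),(155,80),(210,157),(102,197)]]
top=[onplane(f(p),.081,*S[1:])[:2] for p in[(77,120),(133,93),(152,127),(92,158)]]
print("rim",np.mean(rim,0),np.round(rim,3).tolist());print("top",np.mean(top,0),np.round(top,3).tolist(), np.mean(top,0)-np.mean(rim,0))
print("orig: proj of rim at (.396,-.367):",((proj((.396,-.367,.06),*S[1:])-[233,184])/k).round(), "carrier (.396,-.3675,.081)",((proj((.396,-.3675,.081),*S[1:])-[233,184])/k).round())
E
```

```text
rim [ 0.39169766 -0.36833172] [[0.355, -0.328], [0.432, -0.332], [0.428, -0.411], [0.352, -0.402]]
top [ 0.38073903 -0.36888533] [[0.362, -0.353], [0.405, -0.352], [0.401, -0.384], [0.355, -0.387]] [-0.01095863 -0.00055361]
orig: proj of rim at (.396,-.367): [135. 134.] carrier (.396,-.3675,.081) [133. 113.]
```

The carrier is about 11 mm off centre, within the 26 mm allowed, flat and upright. In the other two panels the T-bar hangs straight above the sleeve. I insert the picker.

```bash
f() { python3 -c "
from h import *
s=manip.get_state();print(s['contact_force'].round(2),s['moment'].round(3),s['position'].round(4))"; }
python3 -m crank '{"grip":[0,0,0,0,0,0,0,0,0,0,0],"slide":[[0,0,-1],[0,0,-2.5],[0,0,-4],[0,0,-5],[0,0,-5.7],[0,0,-6.3],[0,0,-6.9],[0,0,-7.5],[0,0,-8],[0,0,-8],[0,0,-8]],"roll":[0,0,0,0,0,0,0,0,0,0,0]}' 60 >/dev/null; f
python3 -m crank '{"grip":[0,0,0,0,0,0,0,0,0,0],"slide":[[0,0,-0.5],[0,0,-1],[0,0,-1.5],[0,0,-2],[0,0,-2.5],[0,0,-3],[0,0,-3.4],[0,0,-3.7],[0,0,-3.7],[0,0,-3.7]],"roll":[0,0,0,0,0,0,0,0,0,0]}' 60 >/dev/null; f
python3 -m crank '{"grip":[0,0,0,0,0],"slide":[[0,0,-0.1],[0,0,-0.2],[0,0,-0.3],[0,0,-0.4],[0,0,-0.4]],"roll":[0,0,0,0,0]}' 60 >/dev/null; f
```

```text
[ 0.43 -0.31 -1.  ] [-0.011  0.008  0.05 ] [ 0.5918 -0.3541  0.2099]
[ 0.04 -0.01 -0.75] [ 0.007 -0.057  0.007] [ 0.5918 -0.3541  0.1729]
[-0.4  -0.18 -1.52] [-0.065  0.036 -0.066] [ 0.5917 -0.354   0.1688]
```

```bash
f() { python3 -c "
from h import *
s=manip.get_state();print(s['contact_force'].round(2),s['position'].round(4),s['width'])"; }
python3 -m crank '{"grip":[0,0,0],"slide":[[0,0,-0.1],[0,0,-0.1],[0,0,-0.1]],"roll":[0,0,0]}' 60 >/dev/null; f
python3 -m crank '{"grip":[0.1,0.2,0.3,0.4,0.5,0.6,0.6,0.6,0.6],"slide":[[0,0,0],[0,0,0],[0,0,0],[0,0,0],[0,0,0],[0,0,0],[0,0,0],[0,0,0],[0,0,0]],"roll":[0,0,0,0,0,0,0,0,0]}' 60 >/dev/null; f
python3 -m crank '{"grip":[0.6,0.6,0.6,0.6,0.6,0.6,0.6,0.6,0.6,0.6,0.6,0.6],"slide":[[0,0,1],[0,0,3],[0,0,5],[0,0,8],[0,0,11],[0,0,14],[0,0,17],[-4,-3,18],[-8,-5,18],[-8,-5,18],[-8,-5,18],[-8,-5,18]],"roll":[0,0,0,0,0,0,0,0,0,0,0,0]}' 60
python3 - <<'E'
from h import *
import pickle
D={n:grab(n) for n in("scene","side","wrist")};pickle.dump(D,open("d8.pkl","wb"))
T=[]
for n,X,h in(("scene",(.5907,-.3555,.14),40),("side",(.5907,-.3555,.14),40)):
  u,v=proj(X,*D[n][1:]).astype(int);T.append(cv2.resize(D[n][0][v-h:v+h,u-h:u+h],(260,260),interpolation=cv2.INTER_CUBIC))
T.append(cv2.resize(D["wrist"][0][:,:520],(338,260),interpolation=cv2.INTER_AREA)[:,:278])
cv2.imwrite("pics/t8.png",np.hstack(T))
# handle top position, same measure as before
W=D["wrist"];cal=W[1:];c0=np.array([.5905,-.3560]);s=5000.
q=[(-.03,-.03),(.03,-.03),(.03,.03),(-.03,.03)]
src=np.float32([proj((c0[0]+a,c0[1]+b,.212),*cal) for a,b in q]);dst=np.float32([[200+a*s,200-b*s] for a,b in q])
o=cv2.warpPerspective(W[0],cv2.getPerspectiveTransform(src,dst),(400,400),flags=cv2.INTER_CUBIC)
m=(cv2.cvtColor(o,6)<48).astype(np.uint8)*255;m=cv2.morphologyEx(m,2,np.ones((5,5),np.uint8))
c=max(cv2.findContours(m,0,1)[0],key=cv2.contourArea);(x,y),wh,a=cv2.minAreaRect(c);print("handle",c0+np.array([x-200,200-y])/s,np.array(wh)/5,-a)
E
```

```text
[-2.02  0.8   5.41] [ 0.5919 -0.3541  0.1686] 0.011326181207659975
[ 1.4   0.49 -0.39] [ 0.5917 -0.354   0.1679] 0.05129489015823407
clock: 38.9
position: [0.5123, -0.4037, 0.3482]
ee_rot: [0.125, 0.696, 0.125, -0.696]
contact_force: [-0.4, 0.5, 0.2]
width: 0.0512
handle [ 0.59065327 -0.35518161] [13.05154724 30.96437683] -68.45902252197266
```

View pics/t8.png

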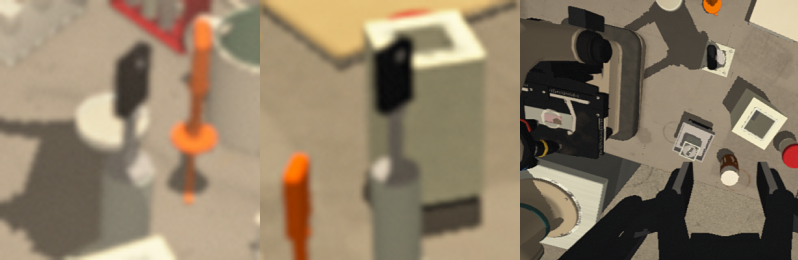

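The picker is home: upright, flange on the rim, handle top back at (0.5907,−0.3552) as at the start. The carrier stands in the tray, and the bottle and cup are in place. I hand it in.

```bash
python3 -c "
from h import *
s=manip.get_state();print(s['clock'],s['contact_force'].round(2));print(manip.sign_off())"
```

```text
39.05 [ 0.12 -0.06  0.66]
the job is handed in; nothing more can be done
None
```

I hooked the carrier, lifted it out of the well, set it down in the tray and put the picker back in its stand. I handed the job in at 39 s; no verdict was reported.

**Checks that agreed**
- **Seating in the well:** while lowering, the load came off at the height expected for a seated bar, not at the height 3 mm lower for an unseated one. The carrier then hung upright on the picker.
- **Setting down:** contact showed about where the tray's height predicted. After unhooking, the wrist carried only the picker's weight of about 1.2 N.
- **Forces:** no wrist reading I took went above about 6 N. I took them only between moves, so short peaks in between would not show.
- **Picker:** its flange met the rim with 5.4 N at the starting height. Its handle is within 0.1 mm of where it was first measured, and it stands upright in both views.
- **Robot:** after backing off it touches nothing.

**Less certain**
- **Carrier position:** by eye from one view it stands about 11 mm off the tray's centre in −x, where I had aimed for the middle. It probably shifted while I unhooked it. The limit is 26 mm.
- **Tray centre:** two views disagree by about 4 mm.
- **Bystanders:** the bottle and cup look unmoved in the last picture. I did not measure them or the dish again.
- **Pictures:** I viewed 13, three past the budget of 10.

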